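# Sweep the stone offcuts into the scrap bay

## Task

Sweep the three stone offcuts across the bench with your fingertips, through the open front of the wooden scrap bay, so that all three lie inside it. Push them along the bench; do not pick them up. Leave the tools and everything else where they are.

Things in the scene. Friction and masses are not known exactly. Their poses are not given: they have to be found in the camera images.
- bay: scrap bay: three wooden battens (20 mm thick, 30 mm high) fixed on the bench as a three-sided pen; the bench is its floor. Inside 180 mm wide (its x), 140 mm deep (its y). Open front on its -y side: mouth line at y = -70 mm, back batten's face at y = +70 mm. Origin on the bench at the middle of the inside; z up. At the robot's left, mouth towards the robot's right (world -y) within 0.3 rad
- offcut_a: angular lump of pale limestone with five corners, about 49 x 43 mm, 24 mm thick, 100 g (may vary), lying flat; origin in the middle of the lump, 12 mm above its flat underside; no corner is farther than 33 mm from it in plan, no side nearer than 20 mm; z up
- offcut_b: angular lump of pale limestone with six corners, about 53 x 45 mm, 24 mm thick, 100 g (may vary), lying flat; origin in the middle, 12 mm above its underside; corners within 30 mm of it in plan, sides no nearer than 20 mm; z up
- offcut_c: roughly square lump of pale limestone, about 46 x 44 mm, 24 mm thick, 100 g (may vary), lying flat; origin in the middle, 12 mm above its underside; corners within 32 mm of it in plan, sides no nearer than 20 mm; z up
- carving: small turned carving of the same stone (a round figure on a foot), 48 mm diameter, 47 mm high, standing loose among the offcuts; origin at the centre of its underside. To be left alone
- tin: small plain steel tin, 52 mm diameter, 45 mm high, standing loose among the offcuts; origin at the centre of its underside. To be left alone
- mallet: hammer lying loose beyond the work, 220 mm long along its x, its head at the +x end about 90 mm across, 26 mm high; origin under its middle. To be left alone
- chisel: steel stone chisel lying loose, 190 mm along its x, 20 mm wide, 12 mm high; origin at the centre of its underside, 10 mm off its middle. To be left alone
- brush: hand brush lying loose beyond the bay, 200 mm along its x, 42 mm wide, 20 mm high; origin under its middle. To be left alone
- keepblock: sawn block of grey stone, 110 x 80 mm (x, y), 50 mm high, 0.95 kg; origin at the centre of its underside. To be left alone
There are look-alikes about, which are no part of the job. Leave any blue or red look-alike of the offcut_b alone.

How it is judged:
By the outcome, as a careful person would: the job done as asked, in the order asked, and still so for the second after the job is handed in, with the robot touching nothing.
It also fails if it takes over 72 s, if anything falls off the work surface, if the arm or the gripper's body presses on something with over 40 N, if the wrist force passes 120 N, or if a joint passes its speed limit or range.

## Robot

A 6-joint arm with a two-finger parallel gripper is mounted at the origin on the work surface. World frame = base frame: x ahead of the robot, y to its left, z up, the work surface at z = 0. Lengths are in m, angles in rad, forces in N, time in s.
With the tool pointing down it reaches from about 0.35 to 0.975 m from the base axis. Payload 4.9 kg.
Tool frame: the origin (TCP) lies at the very end of the fingers, on their centre line; the grasp point (between the pads) lies 19 mm behind it; z points along the fingers, y is the line along which they close (so a half turn about z gives the same grasp; the last joint's range is limited). The gripper opens to 85 mm and grips with 20 to 120 N. Pads are 22 mm wide; open, the fingers measure 114 mm over their backs; the gripper's body (76 mm by 85 mm) begins 54 mm behind the grasp point. The pads swing forward as they close: fully open they stand 13 mm farther back than shut.
Start: joints at [1.204, 0.053, 1.613, -0, 1.476, -0.119], TCP at [0.153, 0.606, 0.231] pointing down, gripper open.
Joint ranges: [-3.01, 3.01], [-1.01, 2.22], [0.06, 2.58], [-1.02, 4.17], [0.09, 2.62], [-3.14, 3.14]. Speed limits (rad/s): [2.57, 2.57, 3.14, 3.14, 3.14, 3.14].

## Interface

Orientations are given as a unit quaternion [w, x, y, z].
In Python, from plant import monitor, vision, manip gives the robot as it stands. The module is installed in compiled form; this text tells all that it offers.
- The arm moves only by the tool arm_command, never from a script. Its argument "rows" is a list of rows, each a list of 3 entries, a list of its own where there are three numbers: the finger opening in mm, from 0 to 85.4, then the shift along the world's x, y, z in units of 30 cm (1.0 is 30 cm), then the turn, a rotation vector about the world's x, y, z in units of pi/2 rad (1.0 is pi/2 rad). In form: [[claw, [x, y, z], [wx, wy, wz]], ...]. A call has 1 to 12 rows; each row is the pose to reach, as a shift and turn from the pose commanded when the call began; what a row does not reach only later rows make up. A row lasts 1/12 s, in which the tool goes at most 41.7 mm and 7.16 degrees, less where a joint would pass 70% of its speed; a pose out of reach is approached as far as the arm can. A call with a number of a shift or a turn outside -1 to 1 is refused whole. A call with a gripper value outside its range is refused whole. The fingers move at their own pace and stop on an object; the grip force is fixed at half the most. Time passes only in rows, so rows that repeat a pose let the fingers close. It gives the time, the measured TCP pose, the force, the opening and the grip force at its end, in the units of the state.
- monitor.state(): the state, without advancing time (a new reading comes with each control period).
- vision.grab_frame(name): name is "scene" or "top" or "wrist"; returns a dict with "color" (400x640x3 uint8, red, green, blue), "z_map" (400x640 float32, m along the optical axis (not along the pixel's ray), 0 where there is no reading), "mtx" (3x3 intrinsics, pixels), "R" (3x3) and "t" (3): a world point X has camera coordinates R X + t. Camera axes: x right, y down, z forward; pixel columns grow to the right and rows downward; lengths in m; the calibration is good to about 2 mm. The wrist camera is an equidistant fisheye: a pixel r from the principal point sees the ray r / f radians off the axis. A picture is of the moment at which its call begins.
- manip.job_done(): hands the job in; it is judged then, once.
The state is a dict: "time": time; "joint_pos": joint angles; "joint_vel": joint speeds; "joint_efforts": joint torques, N m; "tool_pos": TCP position; "tool_rot": TCP orientation; "contact_force": force on the tool from outside, world axes, zero at the start; "ft_torque": the same for the moment, N m; "gripper_width": opening from 0.0 (shut) to 1.0 (fully open); "grasp_force": force on a finger pad.
Only numpy, scipy, OpenCV 4.12 (cv2) and the standard library are available. Lean on these libraries where they do the work, as an engineer would, in place of code of your own. Each camera call takes 0.05 s, during which the arm holds its last target. There are 200 camera calls.

## Working session

There is one attempt and no reset: what is moved stays moved. The work goes in short steps, Python scripts to look and compute and a tool call to move; the robot and the scene stay as the last step left them, time stands still between calls to the robot, and variables do not carry over. Pictures are saved under pics/ and viewed, at most 10 in all, crops included, and the job is handed in when it is done.

Besides the shell and the picture viewer there is one more tool, called as name(argument=value, ...), one argument or row to a line, values as JSON. arm_command: Moves the arm, as the interface text tells. Shifts and turns lie within -1 to 1; 1 stands for 30 cm of shift or pi/2 rad of turn. Its arguments: {"type":"object","properties":{"rows":{"type":"array"}},"required":["rows"]}

```bash
mkdir -p pics
python3 - <<'E'
from plant import monitor, vision
import cv2,pickle
s=monitor.state();print(s['time'],s['tool_pos'],s['tool_rot'],s['gripper_width'])
d={}
for n in("top","scene"):
    f=vision.grab_frame(n);d[n]=f
    cv2.imwrite(f"pics/{n}0.png",f["color"][:,:,::-1])
    print(n,f["mtx"].tolist(),f["R"].tolist(),f["t"].tolist())
pickle.dump(d,open("f0.pkl","wb"))
E
```

```text
0.0 [0.15309857 0.60531709 0.23006531] [-2.48184317e-04  1.23613644e-01  9.92329907e-01 -9.79983100e-04] 1.0016884975245326
top [[486.4383118856867, 0.0, 327.4911041770465], [0.0, 486.4383118856867, 205.2900248453974], [0.0, 0.0, 1.0]] [[-0.02204432172056429, -0.9997551196338966, -0.001936141961080187], [-0.9871072081452008, 0.022072453040979417, -0.15853127907306244], [0.15853519327792084, -0.001583534832884502, -0.9873520572266841]] [-0.03696238748282535, 0.5592292824456259, 1.302286029690018]
scene [[390.64603634461156, 0.0, 323.94318819239004], [0.0, 390.64603634461156, 194.94148662469644], [0.0, 0.0, 1.0]] [[0.39484761802922713, 0.9185994905304302, -0.016441853115761493], [0.7480340639846145, -0.3318197660771059, -0.5747527137467007], [-0.5334232818834473, 0.21464067377309787, -0.8181619543262346]] [-0.1844586588529379, -0.42367730524624875, 1.281978163888092]
```

View pics/top0.png

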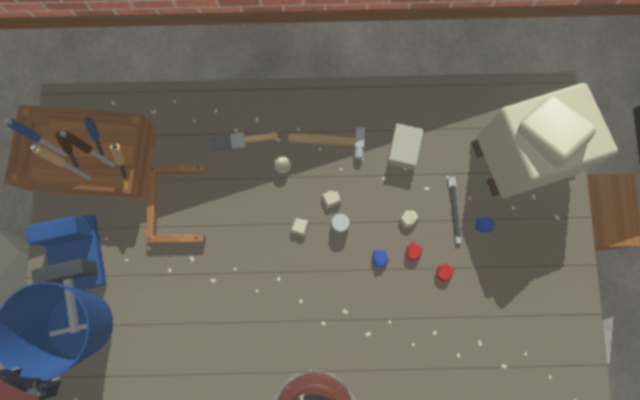

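View pics/scene0.png

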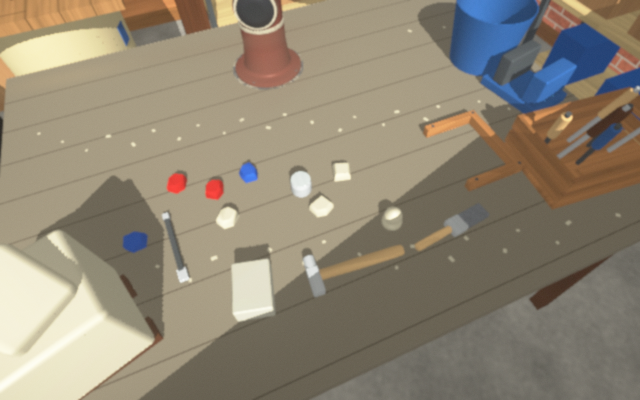

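The top view shows the bay at (150–205, 165–242) with its mouth to the right. The offcuts are at about (331,199), (299,227) and (409,217), the tin at (340,222) and the carving at (282,164). Next I measure them.

```bash
cat > h.py <<'E'
import numpy as np,cv2
def ray(f,uv,z):
    K,R,t=f["mtx"],f["R"],f["t"]
    p=np.c_[np.atleast_2d(uv).astype(float),np.ones(len(np.atleast_2d(uv)))]
    d=p@np.linalg.inv(K).T@R; c=-R.T@t
    return (c+d*((z-c[2])/d[:,2])[:,None])
def proj(f,X):
    p=np.atleast_2d(X)@f["R"].T+f["t"]; p=p@f["mtx"].T
    return p[:,:2]/p[:,2:]
def cloud(f):
    z=f["z_map"]; v,u=np.mgrid[:400,:640]
    c=np.stack([u,v,np.ones_like(u)],-1)@np.linalg.inv(f["mtx"]).T*z[...,None]
    return (c-f["t"])@f["R"]
def blobs(f,roi=(145,120,470,290),zmin=.012):
    P=cloud(f); m=((P[...,2]>zmin)&(P[...,2]<.07)&(f["z_map"]>0)).astype(np.uint8)
    k=np.zeros_like(m);x0,y0,x1,y1=roi;k[y0:y1,x0:x1]=1;m*=k
    n,l,s,c=cv2.connectedComponentsWithStats(m)
    o=[]
    for i in range(1,n):
        if s[i,4]<25: continue
        q=P[l==i];h=np.percentile(q[:,2],90);w=ray(f,np.argwhere(l==i)[:,::-1],min(h,.05))
        o.append((c[i].round(1),s[i,4],h.round(3),w[:,:2].mean(0).round(4),w[:,:2].min(0).round(3),w[:,:2].max(0).round(3),f["color"][l==i].mean(0).round()))
    return o
E
python3 - <<'E'
import pickle,cv2
from h import *
d=pickle.load(open("f0.pkl","rb"));f=d["top"]
for o in blobs(f):print(*o)
print(ray(f,[[205,166],[205,172],[203,236],[203,243],[157,172],[157,235]],.03).round(3).tolist())
c=f["color"][130:260,140:460,::-1]
cv2.imwrite("pics/crop0.png",cv2.resize(c,None,fx=2.5,fy=2.5,interpolation=cv2.INTER_CUBIC))
E
```

```text
[163.3 193.3] 1802 0.037 [0.605  0.4094] [0.465 0.291] [0.819 0.467] [121.  92.  67.]
[405.1 146.1] 1178 0.053 [ 0.7212 -0.2712] [ 0.657 -0.324] [ 0.786 -0.218] [171. 171. 156.]
[333.3 140.3] 835 0.028 [ 0.7492 -0.0701] [ 0.695 -0.159] [0.784 0.06 ] [127. 117. 100.]
[236.1 140.3] 678 0.022 [0.757  0.2094] [0.73  0.092] [0.779 0.29 ] [103. 100.  92.]
[281.5 163.3] 190 0.046 [0.6801 0.0768] [0.655 0.053] [0.701 0.098] [146. 144. 126.]
[330.9 198.2] 210 0.027 [ 0.5811 -0.0594] [ 0.556 -0.085] [ 0.602 -0.034] [177. 174. 153.]
[454.  199.7] 31 0.017 [ 0.5706 -0.4076] [ 0.553 -0.413] [ 0.593 -0.402] [89. 91. 88.]
[408.8 218.4] 215 0.027 [ 0.519  -0.2755] [ 0.495 -0.301] [ 0.54  -0.251] [176. 173. 152.]
[339.9 223.1] 279 0.048 [ 0.5074 -0.0824] [ 0.483 -0.107] [ 0.533 -0.058] [169. 175. 171.]
[299.4 226.6] 225 0.027 [0.5028 0.0301] [0.476 0.006] [0.527 0.056] [176. 173. 152.]
[456.1 223.2] 30 0.017 [ 0.5036 -0.4093] [ 0.487 -0.415] [ 0.518 -0.404] [86. 88. 85.]
[457.9 238. ] 25 0.017 [ 0.462  -0.4117] [ 0.448 -0.418] [ 0.476 -0.406] [134. 137. 135.]
[413.4 251.7] 225 0.027 [ 0.4259 -0.2838] [ 0.401 -0.308] [ 0.453 -0.26 ] [166.  71.  65.]
[379.8 258.6] 218 0.027 [ 0.4092 -0.1903] [ 0.386 -0.213] [ 0.433 -0.169] [ 73.  95. 155.]
[444.6 272.4] 228 0.027 [ 0.3675 -0.3664] [ 0.344 -0.39 ] [ 0.39  -0.342] [168.  69.  64.]
[[0.681, 0.296, 0.03], [0.664, 0.295, 0.03], [0.482, 0.298, 0.03], [0.463, 0.297, 0.03], [0.667, 0.431, 0.03], [0.488, 0.425, 0.03]]
```

View pics/crop0.png

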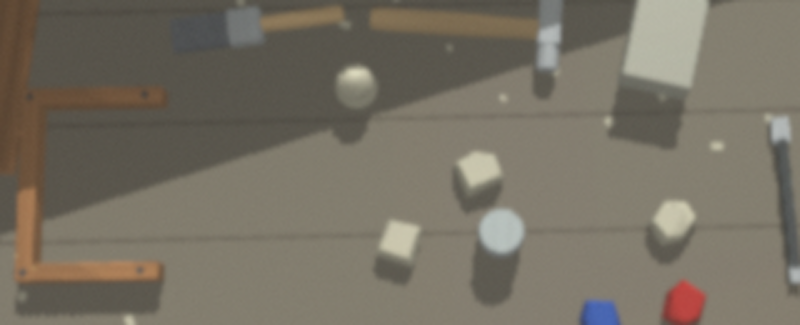

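arm_command(
  rows=[
    [24,[0.57,-1,-0.1],[0,0,-0.5]],
    [24,[0.57,-1,-0.1],[0,0,-0.5]],
    [24,[0.57,-1,-0.1],[0,0,-0.5]],
    [24,[0.57,-1,-0.1],[0,0,-0.5]],
    [24,[0.57,-1,-0.1],[0,0,-0.5]],
    [24,[0.57,-1,-0.1],[0,0,-0.5]],
    [24,[0.57,-1,-0.1],[0,0,-0.5]],
    [24,[0.57,-1,-0.1],[0,0,-0.5]],
    [24,[0.57,-1,-0.1],[0,0,-0.5]],
    [24,[0.57,-1,-0.1],[0,0,-0.5]],
    [24,[0.57,-1,-0.1],[0,0,-0.5]],
  ],
)

```text
time: 1.02
tool_pos: [0.3243, 0.3054, 0.201]
tool_rot: [-0.0, 0.495, 0.869, -0.0]
contact_force: [0.2, 0.6, -0.0]
gripper_width: 0.281
grasp_force: 0.0
```

arm_command(
  rows=[
    [24,[0.59,-1,-0.3],[0,0,-0.39]],
    [24,[0.59,-1,-0.3],[0,0,-0.39]],
    [24,[0.59,-1,-0.3],[0,0,-0.39]],
    [24,[0.59,-1,-0.3],[0,0,-0.39]],
    [24,[0.59,-1,-0.3],[0,0,-0.39]],
    [24,[0.59,-1,-0.3],[0,0,-0.39]],
    [24,[0.59,-1,-0.3],[0,0,-0.39]],
    [24,[0.59,-1,-0.3],[0,0,-0.39]],
    [24,[0.59,-1,-0.3],[0,0,-0.39]],
    [24,[0.59,-1,-0.3],[0,0,-0.39]],
    [24,[0.59,-1,-0.3],[0,0,-0.39]],
  ],
)

```text
time: 1.93
tool_pos: [0.5015, 0.0063, 0.1106]
tool_rot: [-0.001, 0.733, 0.68, -0.0]
contact_force: [-0.4, 0.3, 0.4]
gripper_width: 0.278
grasp_force: 0.0
```

Run:
```python
from plant import vision
import cv2
f=vision.grab_frame("top");cv2.imwrite("pics/t1.png",f["color"][100:300,140:480,::-1].repeat(2,0).repeat(2,1))
```

```text
(no output)
```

View pics/t1.png

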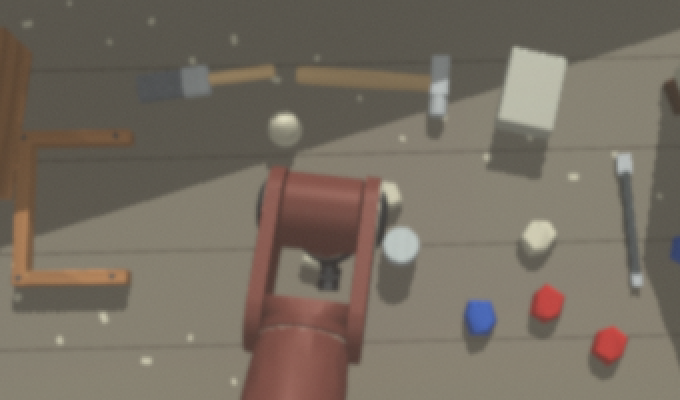

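arm_command(
  rows=[
    [24,[0,-0.11,0],[0,0,0]],
    [24,[0,-0.11,0],[0,0,0]],
    [24,[0,-0.11,-0.13],[0,0,0]],
    [24,[0,-0.11,-0.24],[0,0,0]],
    [24,[0,-0.11,-0.3],[0,0,0]],
    [24,[0,-0.11,-0.34],[0,0,0]],
    [24,[0,-0.11,-0.35],[0,0,0]],
    [24,[0,-0.11,-0.35],[0,0,0]],
  ],
)

```text
time: 2.65
tool_pos: [0.5011, -0.026, 0.0062]
tool_rot: [-0.0, 0.733, 0.681, -0.0]
contact_force: [0.2, -0.4, 0.7]
gripper_width: 0.282
grasp_force: 0.0
```

arm_command(
  rows=[
    [24,[0.003,0.04,0],[0,0,0]],
    [24,[0.006,0.08,0],[0,0,0]],
    [24,[0.009,0.12,0],[0,0,0]],
    [24,[0.012,0.16,0],[0,0,0]],
    [24,[0.015,0.2,0],[0,0,0]],
    [24,[0.018,0.24,0],[0,0,0]],
    [24,[0.021,0.28,0],[0,0,0]],
    [24,[0.024,0.32,0],[0,0,0]],
    [24,[0.027,0.36,0],[0,0,0]],
    [24,[0.03,0.4,0],[0,0,0]],
    [24,[0.033,0.44,0],[0,0,0]],
    [24,[0.036,0.48,0],[0,0,0]],
  ],
)

```text
time: 3.65
tool_pos: [0.5121, 0.1181, 0.0063]
tool_rot: [-0.0, 0.733, 0.68, -0.0]
contact_force: [0.6, -1.9, 1.1]
gripper_width: 0.281
grasp_force: 0.9
```

```bash
cat > look.py <<'E'
from plant import vision
from h import *
import pickle,sys
d={}
for n,roi in(("top",(145,120,470,290)),("scene",(100,90,530,320))):
    f=d[n]=vision.grab_frame(n)
    for o in blobs(f,roi):
        if o[1]<1000 and abs(o[6][0]-o[6][2])<70: print(n,*o[:6])
pickle.dump(d,open("f.pkl","wb"))
if len(sys.argv)>1:
    f=d[sys.argv[1]];cv2.imwrite(f"pics/{sys.argv[2]}.png",f["color"][:,:,::-1])
E
python3 look.py scene s1
```

```text
top [333.4 140.3] 833 0.028 [ 0.7491 -0.0704] [ 0.695 -0.159] [0.784 0.06 ]
top [236.4 140.3] 679 0.022 [0.7572 0.2085] [0.727 0.092] [0.779 0.29 ]
top [281.5 163.1] 188 0.047 [0.6804 0.0768] [0.658 0.056] [0.701 0.098]
top [454.1 202.6] 81 0.016 [ 0.5627 -0.4077] [ 0.51  -0.416] [ 0.614 -0.396]
top [331.  198.4] 215 0.027 [ 0.5806 -0.0596] [ 0.556 -0.085] [ 0.602 -0.035]
top [408.8 218.4] 216 0.027 [ 0.519  -0.2757] [ 0.495 -0.301] [ 0.54  -0.251]
top [340. 223.] 282 0.048 [ 0.5076 -0.0826] [ 0.483 -0.107] [ 0.533 -0.058]
top [457.1 230.8] 35 0.017 [ 0.4822 -0.4109] [ 0.462 -0.418] [ 0.504 -0.405]
top [253.1 232. ] 33 0.025 [0.4906 0.1593] [0.485 0.146] [0.499 0.171]
scene [374.7 157.8] 200 0.061 [0.5297 0.1128] [0.479 0.092] [0.559 0.152]
scene [300.1 182.7] 422 0.047 [ 0.5243 -0.0866] [ 0.488 -0.113] [ 0.56  -0.059]
scene [320.2 204.7] 265 0.026 [ 0.5901 -0.062 ] [ 0.565 -0.089] [ 0.613 -0.037]
scene [455.3 224.1] 999 0.021 [0.7627 0.2039] [0.733 0.09 ] [0.785 0.29 ]
scene [226.2 215.6] 282 0.026 [ 0.5289 -0.2764] [ 0.503 -0.301] [ 0.553 -0.25 ]
scene [392.  215.8] 305 0.047 [0.6967 0.0705] [0.672 0.044] [0.723 0.095]
scene [165.8 219.8] 66 0.015 [ 0.4738 -0.4118] [ 0.451 -0.418] [ 0.502 -0.405]
scene [173.2 244.9] 137 0.015 [ 0.5481 -0.4084] [ 0.502 -0.416] [ 0.593 -0.401]
scene [179.7 266.2] 31 0.015 [ 0.6074 -0.4052] [ 0.595 -0.412] [ 0.623 -0.396]
scene [128.2 291.7] 343 0.065 [ 0.6414 -0.5055] [ 0.568 -0.534] [ 0.716 -0.473]
```

View pics/s1.png

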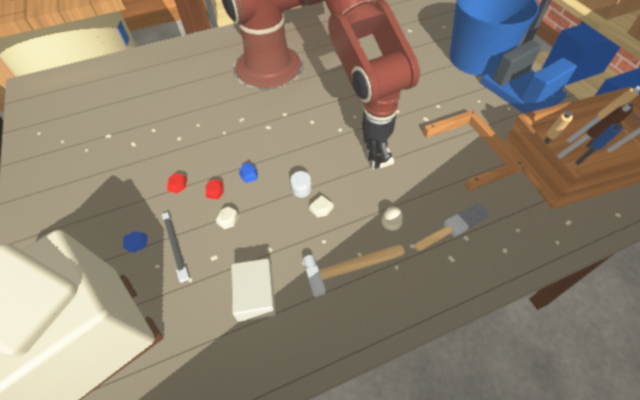

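The scene view shows the stone riding ahead of the fingertips at (388,160), with everything else in place, so I continue.

arm_command(
  rows=[
    [24,[0.003,0.04,0],[0,0,0]],
    [24,[0.006,0.08,0],[0,0,0]],
    [24,[0.009,0.12,0],[0,0,0]],
    [24,[0.012,0.16,0],[0,0,0]],
    [24,[0.015,0.2,0],[0,0,0]],
    [24,[0.018,0.24,0],[0,0,0]],
    [24,[0.021,0.28,0],[0,0,0]],
    [24,[0.024,0.32,0],[0,0,0]],
    [24,[0.027,0.36,0],[0,0,0]],
    [24,[0.03,0.4,0],[0,0,0]],
    [24,[0.033,0.44,0],[0,0,0]],
    [24,[0.036,0.48,0],[0,0,0]],
  ],
)

```text
time: 4.75
tool_pos: [0.5229, 0.2621, 0.0063]
tool_rot: [-0.0, 0.733, 0.68, -0.0]
contact_force: [-0.3, -0.6, -0.1]
gripper_width: 0.287
grasp_force: 0.2
```

```bash
python3 look.py scene s2 | grep -n "0.2[89]\|0.3"
python3 - <<'E'
import pickle,cv2
f=pickle.load(open("f.pkl","rb"))["scene"]
cv2.imwrite("pics/s2c.png",cv2.resize(f["color"][60:240,340:560,::-1],None,fx=3,fy=3))
E
```

```text
1:top [333.4 140.3] 837 0.028 [ 0.7491 -0.0704] [ 0.695 -0.159] [0.784 0.06 ]
2:top [236.3 140.3] 690 0.022 [0.7571 0.2087] [0.727 0.094] [0.779 0.29 ]
3:top [281.7 163.1] 189 0.047 [0.6805 0.0764] [0.658 0.053] [0.701 0.098]
5:top [408.9 218.3] 213 0.028 [ 0.5191 -0.2757] [ 0.495 -0.301] [ 0.54  -0.251]
8:scene [423.9 141.2] 273 0.064 [0.5315 0.2551] [0.461 0.229] [0.57 0.29]
10:scene [320.3 204.7] 267 0.026 [ 0.5901 -0.0618] [ 0.565 -0.088] [ 0.612 -0.036]
11:scene [226.1 215.5] 277 0.026 [ 0.5284 -0.2765] [ 0.503 -0.302] [ 0.552 -0.25 ]
14:scene [128.4 291.9] 346 0.066 [ 0.642  -0.5053] [ 0.568 -0.535] [ 0.716 -0.473]
```

View pics/s2c.png

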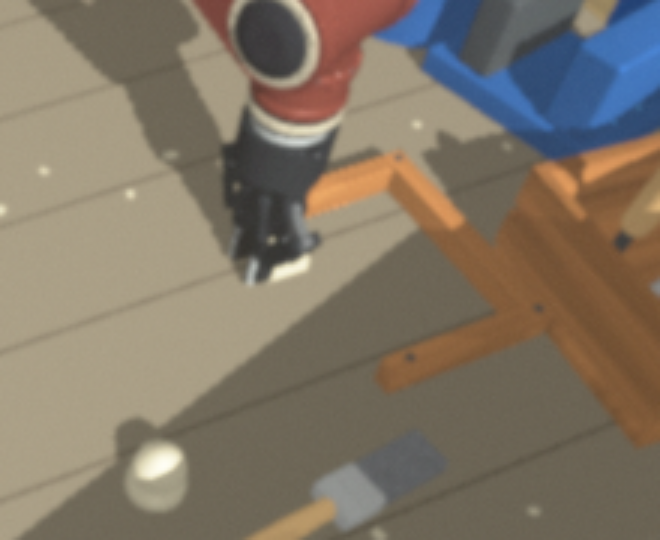

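The stone is still ahead of the fingertips, at crop (290,268), about to enter beside the near batten. I check its x extent before going in.

Run:
```python
import pickle
from h import *
d=pickle.load(open("f.pkl","rb"))
for n in d:
    f=d[n];c=f["color"].astype(int);P=cloud(f)
    m=(c.min(-1)>115)&(c[...,0]-c[...,2]>10)&(P[...,2]>.014)&(P[...,2]<.035)&(P[...,1]>.24)&(P[...,1]<.36)&(P[...,0]>.44)&(P[...,0]<.6)
    w=ray(f,np.argwhere(m)[:,::-1],.024);print(n,m.sum(),w.min(0),w.max(0))
f=d["top"];print(proj(f,[[.523,.31,.024],[.5,.31,.024]]))
```

```text
Traceback (most recent call last):
ValueError: zero-size array to reduction operation minimum which has no identity
```

Run:
```python
import pickle
from h import *
d=pickle.load(open("f.pkl","rb"))
f=d["scene"]
# corners seen in crop (3x, offset 340,60)
print(ray(f,np.array([[310,258],[305,270],[272,280],[275,268]])/3+[340,60],.024).round(3))
print(ray(f,np.array([[375,372],[412,352],[525,308],[480,290]])/3+[340,60],.03).round(3))
c=cv2.resize(d["top"]["color"][150:270,140:300,::-1],None,fx=4,fy=4);cv2.imwrite("pics/t2.png",c)
```

```text
[[0.549 0.31  0.024]
 [0.559 0.298 0.024]
 [0.557 0.266 0.024]
 [0.546 0.276 0.024]]
[[0.68  0.285 0.03 ]
 [0.675 0.324 0.03 ]
 [0.675 0.439 0.03 ]
 [0.643 0.417 0.03 ]]
```

View pics/t2.png

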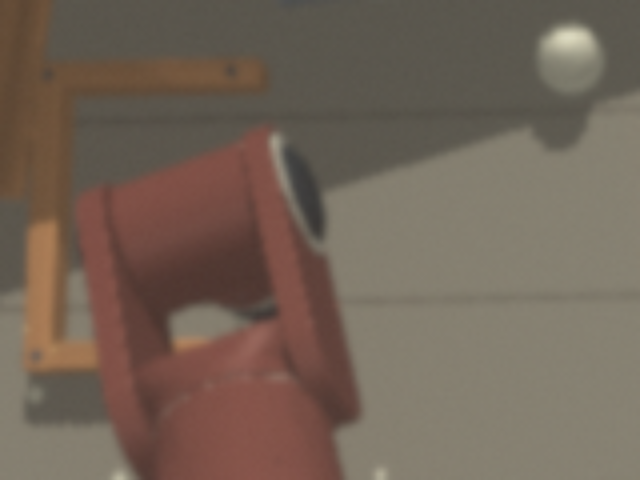

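The top view is blocked by the forearm, but the scene rays put the stone at x of about 0.505–0.553, clear of the batten. I push it the rest of the way.

arm_command(
  rows=[
    [24,[0.002,0.04,0],[0,0,0]],
    [24,[0.004,0.08,0],[0,0,0]],
    [24,[0.006,0.12,0],[0,0,0]],
    [24,[0.008,0.16,0],[0,0,0]],
    [24,[0.01,0.2,0],[0,0,0]],
    [24,[0.012,0.24,0],[0,0,0]],
    [24,[0.014,0.28,0],[0,0,0]],
    [24,[0.015,0.31,0],[0,0,0]],
    [24,[0.015,0.31,0],[0,0,0]],
    [24,[0.015,0.25,0],[0,0,0]],
    [24,[0.015,0.25,0.13],[0,0,0]],
    [24,[0.015,0.25,0.27],[0,0,0]],
  ],
)

```text
time: 5.85
tool_pos: [0.5242, 0.3337, 0.0833]
tool_rot: [-0.001, 0.733, 0.68, -0.005]
contact_force: [1.5, 0.3, 0.4]
gripper_width: 0.281
grasp_force: 0.0
```

arm_command(
  rows=[
    [24,[0,0,0.1],[0,0,0]],
    [24,[0.17,-1,0.15],[0,0,0]],
    [24,[0.17,-1,0.15],[0,0,0]],
    [24,[0.17,-1,0.15],[0,0,0]],
    [24,[0.17,-1,0.15],[0,0,0]],
    [24,[0.17,-1,0.15],[0,0,0]],
    [24,[0.17,-1,0.15],[0,0,0]],
    [24,[0.17,-1,0.15],[0,0,0]],
    [24,[0.17,-1,0.15],[0,0,0]],
    [24,[0.17,-1,0.15],[0,0,0]],
  ],
)

```text
time: 6.68
tool_pos: [0.579, 0.0326, 0.1325]
tool_rot: [0.001, 0.735, 0.678, 0.0]
contact_force: [0.2, 0.8, 0.6]
gripper_width: 0.284
grasp_force: 0.0
```

```bash
python3 look.py top t3
python3 - <<'E'
from plant import monitor
print(monitor.state()["tool_pos"])
E
```

```text
top [333.5 140.3] 837 0.028 [ 0.7489 -0.0707] [ 0.695 -0.159] [0.784 0.06 ]
top [235.9 140.3] 682 0.022 [0.7571 0.2098] [0.73  0.092] [0.779 0.29 ]
top [330.9 198.2] 209 0.028 [ 0.5809 -0.0595] [ 0.556 -0.085] [ 0.602 -0.034]
top [455.1 211.7] 26 0.017 [ 0.5363 -0.4087] [ 0.524 -0.415] [ 0.547 -0.403]
top [408.9 218.3] 213 0.027 [ 0.5192 -0.2757] [ 0.495 -0.301] [ 0.54  -0.251]
top [340. 223.] 279 0.049 [ 0.5077 -0.0826] [ 0.483 -0.107] [ 0.533 -0.058]
top [172.6 223.1] 224 0.027 [0.5204 0.3838] [0.498 0.363] [0.541 0.407]
top [456.4 223.8] 29 0.017 [ 0.5021 -0.4102] [ 0.487 -0.417] [ 0.518 -0.404]
top [457.5 237.1] 33 0.015 [ 0.4646 -0.4113] [ 0.451 -0.418] [ 0.479 -0.404]
scene [461.7 132.7] 201 0.026 [0.5296 0.3803] [0.506 0.356] [0.552 0.406]
scene [300.1 182.6] 418 0.047 [ 0.5241 -0.0866] [ 0.488 -0.113] [ 0.558 -0.059]
scene [320.3 204.7] 265 0.026 [ 0.5899 -0.0619] [ 0.565 -0.089] [ 0.612 -0.036]
scene [226.1 215.6] 279 0.026 [ 0.5286 -0.2765] [ 0.503 -0.301] [ 0.552 -0.25 ]
scene [391.9 215.8] 307 0.047 [0.6967 0.0702] [0.672 0.046] [0.723 0.095]
scene [165.  215.7] 34 0.014 [ 0.4614 -0.4116] [ 0.451 -0.418] [ 0.474 -0.405]
scene [173.2 244.8] 197 0.015 [ 0.5474 -0.4085] [ 0.475 -0.417] [ 0.615 -0.399]
scene [128.3 291.8] 342 0.065 [ 0.6415 -0.5055] [ 0.565 -0.535] [ 0.716 -0.473]
[0.57824483 0.03580021 0.13185718]
```

View pics/t3.png

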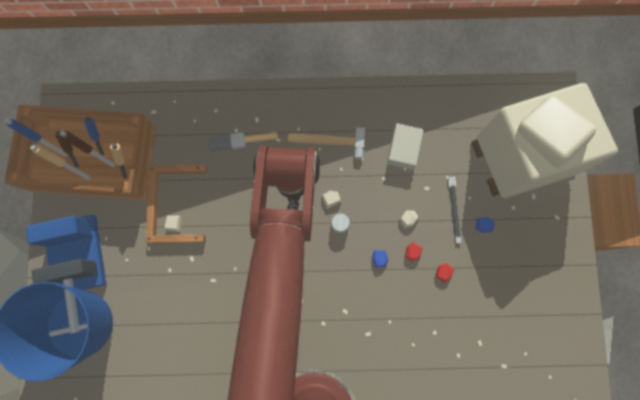

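C is inside the bay at (173,224) in the picture, and the rest is undisturbed. Next is A.

arm_command(
  rows=[
    [24,[0.01,-0.13,0],[0,0,0]],
    [24,[0.01,-0.26,0],[0,0,0]],
    [24,[0.01,-0.39,0],[0,0,0]],
    [24,[0.01,-0.52,0],[0,0,0]],
    [24,[0.01,-0.52,0],[0,0,0]],
    [24,[0.01,-0.52,-0.12],[0,0,0]],
    [24,[0.01,-0.52,-0.24],[0,0,0]],
    [24,[0.01,-0.52,-0.34],[0,0,0]],
    [24,[0.01,-0.52,-0.4],[0,0,0]],
    [24,[0.01,-0.52,-0.42],[0,0,0]],
    [24,[0.01,-0.52,-0.42],[0,0,0]],
  ],
)

```text
time: 7.7
tool_pos: [0.5798, -0.1178, 0.0036]
tool_rot: [-0.002, 0.732, 0.681, -0.001]
contact_force: [0.2, 0.1, 0.1]
gripper_width: 0.281
grasp_force: 0.0
```

arm_command(
  rows=[
    [24,[0.003,0.04,0.008],[0,0,0]],
    [24,[0.006,0.08,0.008],[0,0,0]],
    [24,[0.009,0.12,0.008],[0,0,0]],
    [24,[0.012,0.16,0.008],[0,0,0]],
    [24,[0.015,0.2,0.008],[0,0,0]],
    [24,[0.018,0.24,0.008],[0,0,0]],
    [24,[0.021,0.28,0.008],[0,0,0]],
    [24,[0.024,0.32,0.008],[0,0,0]],
    [24,[0.027,0.36,0.008],[0,0,0]],
    [24,[0.03,0.4,0.008],[0,0,0]],
    [24,[0.033,0.44,0.008],[0,0,0]],
    [24,[0.036,0.48,0.008],[0,0,0]],
  ],
)

```text
time: 8.7
tool_pos: [0.5923, 0.025, 0.0084]
tool_rot: [0.0, 0.733, 0.68, -0.0]
contact_force: [-0.3, -3.3, 2.2]
gripper_width: 0.282
grasp_force: 1.8
```

```bash
cat > pale.py <<'E'
from plant import vision, monitor
from h import *
import sys
a=[float(v) for v in sys.argv[1:5]]
f=vision.grab_frame("scene");c=f["color"].astype(int)
m=(c.min(-1)>135)&(c[...,0]-c[...,2]>12)
v=np.argwhere(m)[:,::-1];w=ray(f,v,.024)
k=(w[:,0]>a[0])&(w[:,0]<a[1])&(w[:,1]>a[2])&(w[:,1]<a[3]);w=w[k]
print(k.sum(),monitor.state()["tool_pos"]); 
if k.sum(): print(w.min(0).round(3),w.max(0).round(3))
E
python3 pale.py .53 .65 0 .12
```

```text
227 [0.59209725 0.02712115 0.00816195]
[0.549 0.001 0.024] [0.644 0.101 0.024]
```

arm_command(
  rows=[
    [24,[0.003,0.04,0],[0,0,0]],
    [24,[0.006,0.08,0],[0,0,0]],
    [24,[0.009,0.12,0],[0,0,0]],
    [24,[0.012,0.16,0],[0,0,0]],
    [24,[0.015,0.2,0],[0,0,0]],
    [24,[0.018,0.24,0],[0,0,0]],
    [24,[0.021,0.28,0],[0,0,0]],
    [24,[0.024,0.32,0],[0,0,0]],
    [24,[0.027,0.36,0],[0,0,0]],
    [24,[0.03,0.4,0],[0,0,0]],
    [24,[0.033,0.44,0],[0,0,0]],
    [24,[0.036,0.48,0],[0,0,0]],
  ],
)

```text
time: 9.75
tool_pos: [0.603, 0.1691, 0.0084]
tool_rot: [-0.0, 0.733, 0.68, 0.0]
contact_force: [-0.1, -0.8, -0.1]
gripper_width: 0.283
grasp_force: 0.2
```

```bash
python3 pale.py .53 .65 .1 .27
python3 - <<'E'
from plant import vision
import cv2
f=vision.grab_frame("scene");cv2.imwrite("pics/s3.png",cv2.resize(f["color"][60:240,340:560,::-1],None,fx=3,fy=3))
E
```

```text
57 [0.60317172 0.17104782 0.00854717]
[0.55  0.101 0.024] [0.639 0.225 0.024]
```

View pics/s3.png

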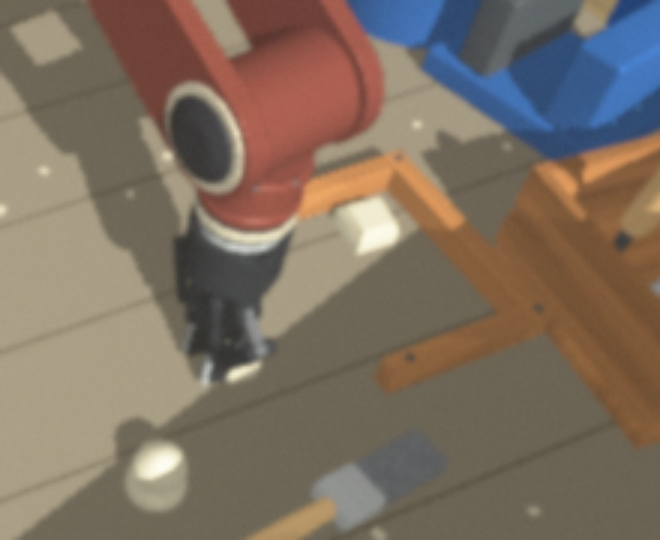

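A is still in front of the fingertips at crop (245,370), and the carving at (157,475) is untouched. Pushing it on in.

arm_command(
  rows=[
    [24,[0.003,0.04,0],[0,0,0]],
    [24,[0.006,0.08,0],[0,0,0]],
    [24,[0.009,0.12,0],[0,0,0]],
    [24,[0.012,0.16,0],[0,0,0]],
    [24,[0.015,0.2,0],[0,0,0]],
    [24,[0.018,0.24,0],[0,0,0]],
    [24,[0.021,0.28,0],[0,0,0]],
    [24,[0.024,0.32,0],[0,0,0]],
    [24,[0.027,0.36,0],[0,0,0]],
    [24,[0.03,0.4,0],[0,0,0]],
    [24,[0.033,0.44,0],[0,0,0]],
    [24,[0.036,0.48,0],[0,0,0]],
  ],
)

```text
time: 10.85
tool_pos: [0.6138, 0.3131, 0.0084]
tool_rot: [0.0, 0.733, 0.68, -0.0]
contact_force: [0.2, -0.1, -0.2]
gripper_width: 0.281
grasp_force: 0.4
```

arm_command(
  rows=[
    [24,[0.002,0.04,0],[0,0,0]],
    [24,[0.003,0.08,0],[0,0,0]],
    [24,[0.003,0.11,0],[0,0,0]],
    [24,[0.003,0.11,0],[0,0,0]],
    [24,[0.003,0.04,0],[0,0,0]],
    [24,[0.003,0.03,0.13],[0,0,0]],
    [24,[0.003,0.03,0.26],[0,0,0]],
    [24,[0.003,0.03,0.4],[0,0,0]],
    [24,[0.003,0.03,0.4],[0,0,0]],
  ],
)

```text
time: 11.6
tool_pos: [0.6202, 0.3227, 0.1402]
tool_rot: [0.003, 0.733, 0.68, 0.008]
contact_force: [0.5, 0.4, 1.9]
gripper_width: 0.279
grasp_force: 0.0
```

arm_command(
  rows=[
    [24,[-0.15,-1,0],[0,0,-0.22]],
    [24,[-0.15,-1,0],[0,0,-0.22]],
    [24,[-0.15,-1,0],[0,0,-0.22]],
    [24,[-0.15,-1,0],[0,0,-0.22]],
    [24,[-0.15,-1,0],[0,0,-0.22]],
    [24,[-0.15,-1,0],[0,0,-0.22]],
    [24,[-0.15,-1,0],[0,0,-0.22]],
    [24,[-0.15,-1,0],[0,0,-0.22]],
    [24,[-0.15,-1,0],[0,0,-0.22]],
  ],
)

```text
time: 12.35
tool_pos: [0.5693, 0.0179, 0.1285]
tool_rot: [0.0, 0.84, 0.542, -0.0]
contact_force: [1.0, -0.0, -0.3]
gripper_width: 0.281
grasp_force: 0.0
```

arm_command(
  rows=[
    [24,[-0.23,-1,0],[0,0,0]],
    [24,[-0.23,-1,0],[0,0,0]],
    [24,[-0.23,-1,0],[0,0,0]],
    [24,[-0.23,-1,0],[0,0,0]],
    [24,[-0.23,-1,0],[0,0,0]],
    [24,[-0.23,-1,0],[0,0,0]],
    [24,[-0.23,-1,0],[0,0,0]],
    [24,[-0.23,-1,0],[0,0,0]],
    [24,[-0.23,-1,0],[0,0,0]],
  ],
)

```text
time: 13.1
tool_pos: [0.5006, -0.2818, 0.1286]
tool_rot: [0.001, 0.84, 0.542, 0.0]
contact_force: [0.6, 0.3, 0.6]
gripper_width: 0.282
grasp_force: 0.0
```

```bash
python3 look.py;  python3 pale.py .5 .7 .28 .44; python3 -c "
from plant import monitor;print(monitor.state()['tool_rot'])"
```

```text
top [333.3 140.4] 840 0.028 [ 0.7489 -0.0701] [ 0.695 -0.159] [0.784 0.06 ]
top [236.3 140.3] 685 0.022 [0.7571 0.2088] [0.729 0.092] [0.779 0.29 ]
top [281.6 163.2] 190 0.047 [0.6803 0.0765] [0.655 0.053] [0.701 0.098]
top [177.4 191. ] 213 0.027 [0.6114 0.3728] [0.586 0.346] [0.632 0.399]
top [340. 223.] 281 0.048 [ 0.5078 -0.0825] [ 0.483 -0.107] [ 0.533 -0.058]
top [172.5 223.1] 217 0.026 [0.5206 0.3844] [0.498 0.363] [0.541 0.408]
top [410.3 221.9] 49 0.028 [ 0.509  -0.2791] [ 0.497 -0.29 ] [ 0.525 -0.267]
scene [461.6 132.8] 207 0.026 [0.5296 0.3803] [0.506 0.356] [0.554 0.406]
scene [478.7 157. ] 224 0.026 [0.6198 0.3703] [0.593 0.341] [0.643 0.398]
scene [300.1 182.5] 417 0.047 [ 0.5238 -0.0864] [ 0.488 -0.113] [ 0.559 -0.059]
scene [226.1 215.5] 277 0.026 [ 0.5286 -0.2765] [ 0.503 -0.301] [ 0.553 -0.25 ]
scene [391.9 215.8] 308 0.046 [0.6965 0.0705] [0.671 0.046] [0.722 0.095]
scene [172.2 241.6] 238 0.015 [ 0.538 -0.409] [ 0.451 -0.419] [ 0.616 -0.397]
scene [128.2 291.7] 344 0.065 [ 0.6414 -0.5055] [ 0.565 -0.535] [ 0.716 -0.473]
332 [ 0.50121745 -0.27788009  0.12812332]
[0.506 0.324 0.024] [0.566 0.413 0.024]
[-4.14564186e-04  8.38907061e-01  5.44274476e-01  2.57731839e-04]
```

arm_command(
  rows=[
    [24,[0,-0.1,0],[0,0,0]],
    [24,[0,-0.16,0],[0,0,0]],
    [24,[0,-0.16,0],[0,0,0]],
    [24,[0,-0.16,-0.12],[0,0,0]],
    [24,[0,-0.16,-0.24],[0,0,0]],
    [24,[0,-0.16,-0.34],[0,0,0]],
    [24,[0,-0.16,-0.39],[0,0,0]],
    [24,[0,-0.16,-0.4],[0,0,0]],
    [24,[0,-0.16,-0.4],[0,0,0]],
  ],
)

```text
time: 14.0
tool_pos: [0.5002, -0.3254, 0.007]
tool_rot: [-0.002, 0.839, 0.544, -0.0]
contact_force: [0.6, 0.3, 0.2]
gripper_width: 0.283
grasp_force: 0.0
```

arm_command(
  rows=[
    [24,[0.017,0.037,0],[0,0,0]],
    [24,[0.034,0.074,0],[0,0,0]],
    [24,[0.05,0.11,0],[0,0,0]],
    [24,[0.067,0.147,0],[0,0,0]],
    [24,[0.083,0.183,0],[0,0,0]],
    [24,[0.1,0.22,0],[0,0,0]],
    [24,[0.117,0.257,0],[0,0,0]],
    [24,[0.133,0.293,0],[0,0,0]],
    [24,[0.15,0.33,0],[0,0,0]],
    [24,[0.167,0.367,0],[0,0,0]],
    [24,[0.183,0.403,0],[0,0,0]],
    [24,[0.2,0.44,0],[0,0,0]],
  ],
)

```text
time: 15.0
tool_pos: [0.5612, -0.1942, 0.0085]
tool_rot: [0.0, 0.839, 0.544, -0.0]
contact_force: [-1.5, -4.2, 5.5]
gripper_width: 0.277
grasp_force: 3.0
```

```bash
python3 look.py scene s4|grep scene; python3 pale.py .52 .66 -.2 -.11
python3 - <<'E'
import pickle,cv2
f=pickle.load(open("f.pkl","rb"))["scene"];cv2.imwrite("pics/s4c.png",cv2.resize(f["color"][120:280,180:400,::-1],None,fx=3,fy=3))
E
```

```text
scene [461.7 132.9] 212 0.026 [0.5297 0.3803] [0.506 0.356] [0.554 0.406]
scene [478.7 157. ] 223 0.026 [0.6196 0.3704] [0.593 0.342] [0.643 0.398]
scene [300.1 182.6] 416 0.047 [ 0.5241 -0.0864] [ 0.488 -0.114] [ 0.56  -0.059]
scene [275.3 215.3] 357 0.055 [ 0.59   -0.1725] [ 0.542 -0.211] [ 0.617 -0.142]
scene [455.2 224.1] 999 0.021 [0.7627 0.2038] [0.733 0.088] [0.785 0.29 ]
scene [392. 216.] 313 0.046 [0.697  0.0703] [0.671 0.045] [0.724 0.095]
scene [171.9 240.4] 245 0.015 [ 0.5343 -0.409 ] [ 0.451 -0.42 ] [ 0.614 -0.4  ]
scene [128.3 291.8] 340 0.065 [ 0.6416 -0.5054] [ 0.568 -0.534] [ 0.716 -0.473]
698 [ 0.5604302  -0.19307059  0.00729925]
[ 0.52  -0.2    0.024] [ 0.656 -0.11   0.024]
```

View pics/s4c.png

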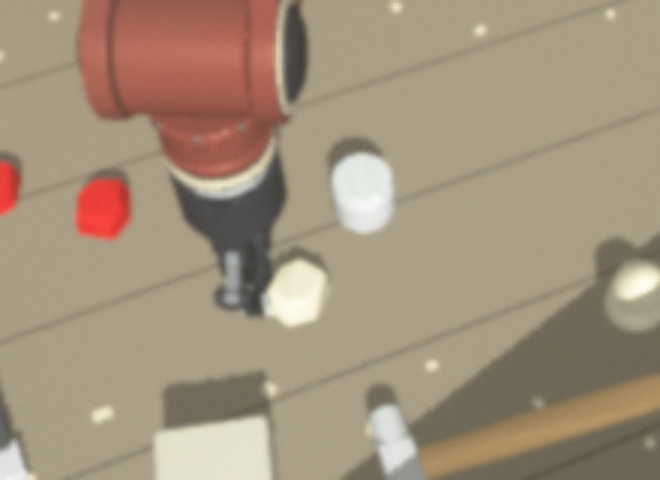

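B is just ahead of the fingertips at crop (297,290), with the tin untouched at (362,190). From here I track B numerically.

```bash
cat > tr.py <<'E'
from plant import vision, monitor
from h import *
for n in("top","scene"):
    f=vision.grab_frame(n);c=f["color"].astype(int)
    P=cloud(f)
    m=((c.min(-1)>95)&(c[...,0]-c[...,2]>6)&(c[...,0]-c[...,2]<50)&(P[...,2]>.012)&(P[...,2]<.034)).astype(np.uint8)
    k,l,s,ct=cv2.connectedComponentsWithStats(m,connectivity=4)
    for i in range(1,k):
        if s[i,4]<30: continue
        w=ray(f,np.argwhere(l==i)[:,::-1],.024)
        if .45<w[:,0].mean()<.67 and -.35<w[:,1].mean()<.44: print(n,s[i,4],w.mean(0).round(3)[:2],w.min(0).round(3)[:2],w.max(0).round(3)[:2])
print(monitor.state()["tool_pos"].round(4))
E
python3 tr.py
```

```text
top 207 [0.612 0.374] [0.586 0.347] [0.632 0.401]
top 52 [ 0.57  -0.162] [ 0.557 -0.172] [ 0.591 -0.149]
top 222 [0.521 0.385] [0.498 0.364] [0.541 0.408]
scene 208 [0.528 0.382] [0.505 0.358] [0.552 0.408]
scene 226 [0.619 0.372] [0.593 0.343] [0.643 0.4  ]
scene 279 [ 0.576 -0.164] [ 0.552 -0.191] [ 0.6   -0.138]
[ 0.5598 -0.194   0.0071]
```

arm_command(
  rows=[
    [24,[0.017,0.037,0],[0,0,0]],
    [24,[0.034,0.074,0],[0,0,0]],
    [24,[0.048,0.112,0],[0,0,0.02]],
    [24,[0.06,0.15,0],[0,0,0.05]],
    [24,[0.072,0.188,0],[0,0,0.08]],
    [24,[0.082,0.228,0],[0,0,0.11]],
    [24,[0.09,0.268,0],[0,0,0.14]],
  ],
)

```text
time: 15.83
tool_pos: [0.5881, -0.1131, 0.0082]
tool_rot: [-0.0, 0.773, 0.634, 0.0]
contact_force: [1.4, -0.0, -0.2]
gripper_width: 0.281
grasp_force: 0.3
```

```bash
python3 tr.py
```

```text
top 203 [0.612 0.374] [0.586 0.347] [0.632 0.401]
top 68 [ 0.591 -0.076] [ 0.576 -0.093] [ 0.608 -0.06 ]
top 220 [0.521 0.385] [0.498 0.364] [0.541 0.408]
scene 204 [0.528 0.383] [0.505 0.36 ] [0.552 0.408]
scene 229 [0.619 0.372] [0.593 0.341] [0.643 0.4  ]
scene 225 [ 0.596 -0.078] [ 0.57 -0.1 ] [ 0.62  -0.057]
[ 0.588  -0.1123  0.0082]
```

arm_command(
  rows=[
    [24,[0.005,0.04,0],[0,0,0.02]],
    [24,[0.009,0.08,0],[0,0,0.04]],
    [24,[0.012,0.12,0],[0,0,0.06]],
    [24,[0.014,0.16,0],[0,0,0.08]],
    [24,[0.015,0.2,0],[0,0,0.1]],
    [24,[0.015,0.24,0],[0,0,0.12]],
    [24,[0.014,0.28,0],[0,0,0.14]],
    [24,[0.013,0.32,0],[0,0,0.155]],
    [24,[0.011,0.36,0],[0,0,0.155]],
    [24,[0.009,0.4,0],[0,0,0.155]],
    [24,[0.007,0.44,0],[0,0,0.155]],
    [24,[0.005,0.48,0],[0,0,0.155]],
  ],
)

```text
time: 16.93
tool_pos: [0.589, 0.0305, 0.0084]
tool_rot: [-0.0, 0.692, 0.722, -0.0]
contact_force: [-0.1, -1.4, 0.3]
gripper_width: 0.279
grasp_force: 0.4
```

```bash
python3 tr.py
```

```text
top 209 [0.612 0.374] [0.586 0.347] [0.632 0.398]
top 52 [0.578 0.07 ] [0.57  0.053] [0.594 0.081]
top 222 [0.521 0.385] [0.498 0.362] [0.541 0.408]
scene 205 [0.528 0.382] [0.505 0.359] [0.551 0.408]
scene 224 [0.619 0.372] [0.593 0.343] [0.641 0.4  ]
[0.5889 0.0312 0.0083]
```

arm_command(
  rows=[
    [24,[-0.002,0.04,0],[0,0,0]],
    [24,[-0.004,0.08,0],[0,0,0]],
    [24,[-0.006,0.12,0],[0,0,0]],
    [24,[-0.008,0.16,0],[0,0,0]],
    [24,[-0.01,0.2,0],[0,0,0]],
    [24,[-0.012,0.24,0],[0,0,0]],
    [24,[-0.014,0.28,0],[0,0,0]],
    [24,[-0.016,0.32,0],[0,0,0]],
    [24,[-0.018,0.36,0],[0,0,0]],
    [24,[-0.02,0.4,0],[0,0,0]],
    [24,[-0.022,0.44,0],[0,0,0]],
    [24,[-0.024,0.48,0],[0,0,0]],
  ],
)

```text
time: 18.03
tool_pos: [0.5819, 0.1745, 0.0084]
tool_rot: [0.0, 0.692, 0.722, 0.0]
contact_force: [-1.0, -0.8, 0.9]
gripper_width: 0.281
grasp_force: 0.5
```

```bash
python3 tr.py; python3 pale.py .53 .64 .17 .26
```

```text
top 209 [0.612 0.373] [0.586 0.347] [0.632 0.398]
top 223 [0.521 0.385] [0.498 0.362] [0.541 0.408]
scene 208 [0.528 0.382] [0.505 0.359] [0.552 0.408]
scene 221 [0.619 0.372] [0.593 0.343] [0.642 0.4  ]
[0.5818 0.1753 0.0084]
63 [0.58186402 0.17439733 0.00833609]
[0.57  0.179 0.024] [0.621 0.238 0.024]
```

arm_command(
  rows=[
    [24,[-0.003,0.04,0],[0,0,0]],
    [24,[-0.006,0.08,0],[0,0,0]],
    [24,[-0.009,0.12,0],[0,0,0]],
    [24,[-0.012,0.16,0],[0,0,0]],
    [24,[-0.015,0.2,0],[0,0,0]],
    [24,[-0.018,0.24,0],[0,0,0]],
    [24,[-0.02,0.28,0],[0,0,0]],
    [24,[-0.022,0.32,0],[0,0,0]],
    [24,[-0.024,0.36,0],[0,0,0]],
    [24,[-0.026,0.39,0],[0,0,0]],
    [24,[-0.028,0.42,0],[0,0,0]],
    [24,[-0.028,0.44,0],[0,0,0]],
  ],
)

```text
time: 19.18
tool_pos: [0.5734, 0.3065, 0.0083]
tool_rot: [-0.0, 0.692, 0.722, 0.0]
contact_force: [0.2, -0.5, 0.1]
gripper_width: 0.278
grasp_force: 0.4
```

arm_command(
  rows=[
    [24,[0,0,0],[0,0,0]],
    [24,[0,-0.08,0],[0,0,0]],
    [24,[0,-0.08,0.13],[0,0,0]],
    [24,[0,-0.08,0.26],[0,0,0]],
    [24,[0,-0.1,0.4],[0,0,0]],
    [24,[0,-0.5,0.4],[0,0,0]],
    [24,[0,-0.9,0.4],[0,0,0]],
    [24,[0,-0.9,0.4],[0,0,0]],
    [24,[0,-0.9,0.4],[0,0,0]],
    [24,[0,-0.9,0.4],[0,0,0]],
    [24,[0,-0.9,0.4],[0,0,0]],
    [24,[0,-0.9,0.4],[0,0,0]],
  ],
)

```text
time: 20.18
tool_pos: [0.5737, 0.0299, 0.1288]
tool_rot: [0.001, 0.694, 0.72, -0.001]
contact_force: [-0.4, 0.6, 0.2]
gripper_width: 0.281
grasp_force: 0.0
```

```bash
python3 tr.py; python3 look.py
```

```text
top 208 [0.612 0.374] [0.586 0.347] [0.632 0.401]
top 215 [0.566 0.333] [0.542 0.309] [0.591 0.357]
top 222 [0.521 0.385] [0.498 0.364] [0.541 0.408]
scene 207 [0.528 0.382] [0.505 0.357] [0.552 0.408]
scene 214 [0.573 0.33 ] [0.547 0.304] [0.601 0.357]
scene 226 [0.619 0.372] [0.593 0.342] [0.642 0.4  ]
[0.5736 0.034  0.1286]
top [333.3 140.3] 841 0.028 [ 0.7491 -0.0702] [ 0.695 -0.159] [0.784 0.06 ]
top [236.3 140.3] 676 0.022 [0.757  0.2089] [0.73  0.094] [0.779 0.29 ]
top [177.3 191. ] 210 0.027 [0.6115 0.3734] [0.586 0.346] [0.632 0.4  ]
top [191.3 206.6] 211 0.027 [0.5658 0.3326] [0.539 0.309] [0.59  0.356]
top [454.4 208.1] 27 0.017 [ 0.5468 -0.4072] [ 0.53  -0.412] [ 0.567 -0.402]
top [340.  223.1] 281 0.048 [ 0.5075 -0.0826] [ 0.483 -0.107] [ 0.533 -0.058]
top [172.6 223.1] 224 0.027 [0.5204 0.3841] [0.498 0.363] [0.541 0.407]
top [457.3 233.7] 34 0.017 [ 0.4739 -0.4106] [ 0.456 -0.418] [ 0.493 -0.405]
scene [461.8 132.8] 206 0.026 [0.5298 0.3805] [0.506 0.356] [0.553 0.406]
scene [455.1 150. ] 213 0.026 [0.5746 0.3289] [0.548 0.303] [0.601 0.355]
scene [478.7 157.1] 226 0.026 [0.62 0.37] [0.593 0.341] [0.643 0.398]
scene [300.1 182.6] 416 0.047 [ 0.524  -0.0864] [ 0.488 -0.113] [ 0.559 -0.059]
scene [455.3 224.1] 998 0.021 [0.7626 0.2041] [0.733 0.09 ] [0.785 0.29 ]
scene [392.  215.8] 308 0.046 [0.6965 0.0705] [0.671 0.045] [0.722 0.095]
scene [171.9 240.5] 220 0.014 [ 0.5343 -0.4091] [ 0.451 -0.42 ] [ 0.617 -0.4  ]
scene [128.2 291.8] 338 0.065 [ 0.6416 -0.5055] [ 0.565 -0.535] [ 0.716 -0.473]
```

B's rear edge is only about 10 mm inside the mouth, so I nudge it 16 mm deeper.

arm_command(
  rows=[
    [24,[0,0.4,0],[0,0,0]],
    [24,[0,0.8,0],[0,0,0]],
    [24,[0,0.8,0],[0,0,0]],
    [24,[0,0.8,0],[0,0,0]],
    [24,[0,0.8,0],[0,0,0]],
    [24,[0,0.8,0],[0,0,0]],
    [24,[0,0.8,0],[0,0,0]],
    [24,[0,0.8,-0.13],[0,0,0]],
    [24,[0,0.8,-0.26],[0,0,0]],
    [24,[0,0.8,-0.36],[0,0,0]],
    [24,[0,0.8,-0.4],[0,0,0]],
    [24,[0,0.8,-0.4],[0,0,0]],
  ],
)

```text
time: 21.38
tool_pos: [0.5699, 0.275, 0.0039]
tool_rot: [-0.002, 0.691, 0.723, -0.004]
contact_force: [-1.1, 0.3, -0.6]
gripper_width: 0.283
grasp_force: 0.0
```

arm_command(
  rows=[
    [24,[0,0.03,0],[0,0,0]],
    [24,[0,0.06,0],[0,0,0]],
    [24,[0,0.09,0],[0,0,0]],
    [24,[0,0.12,0],[0,0,0]],
    [24,[0,0.14,0],[0,0,0]],
    [24,[0,0.16,0],[0,0,0]],
    [24,[0,0.16,0],[0,0,0]],
    [24,[0,0.08,0],[0,0,0]],
    [24,[0,0.05,0.13],[0,0,0]],
    [24,[0,0.05,0.27],[0,0,0]],
    [24,[0,0.05,0.4],[0,0,0]],
  ],
)

```text
time: 22.3
tool_pos: [0.5725, 0.2896, 0.1284]
tool_rot: [-0.001, 0.692, 0.722, -0.001]
contact_force: [0.9, 0.5, -0.7]
gripper_width: 0.282
grasp_force: 0.0
```

arm_command(
  rows=[
    [24,[0,-0.9,0],[0,0,0]],
    [24,[0,-0.9,0],[0,0,0]],
    [24,[0,-0.9,0],[0,0,0]],
    [24,[0,-0.9,0],[0,0,0]],
    [24,[0,-0.9,0],[0,0,0]],
    [24,[0,-0.9,0],[0,0,0]],
    [24,[0,-0.9,0],[0,0,0]],
    [24,[0,-0.9,0],[0,0,0]],
  ],
)

```text
time: 22.97
tool_pos: [0.5734, 0.0166, 0.1281]
tool_rot: [0.0, 0.694, 0.72, -0.0]
contact_force: [-0.5, -0.3, -0.5]
gripper_width: 0.281
grasp_force: 0.0
```

```bash
python3 tr.py; python3 look.py | awk '$1=="top"'
```

```text
top 207 [0.612 0.374] [0.586 0.347] [0.632 0.401]
top 214 [0.568 0.35 ] [0.543 0.326] [0.591 0.374]
top 220 [0.521 0.385] [0.498 0.362] [0.541 0.408]
scene 412 [0.552 0.365] [0.505 0.322] [0.6   0.408]
scene 227 [0.619 0.372] [0.593 0.339] [0.641 0.4  ]
[0.5734 0.02   0.128 ]
top [333.3 140.3] 838 0.028 [ 0.7491 -0.0703] [ 0.695 -0.159] [0.784 0.06 ]
top [236.1 140.3] 688 0.022 [0.7571 0.2094] [0.73  0.092] [0.779 0.29 ]
top [177.2 191.1] 213 0.027 [0.6112 0.3734] [0.583 0.346] [0.632 0.4  ]
top [185.5 206.1] 214 0.027 [0.5676 0.3489] [0.543 0.325] [0.591 0.373]
top [455.6 215.9] 40 0.017 [ 0.5244 -0.4092] [ 0.501 -0.415] [ 0.55  -0.403]
top [340. 223.] 279 0.048 [ 0.5079 -0.0826] [ 0.483 -0.107] [ 0.533 -0.058]
top [172.6 223. ] 220 0.027 [0.5206 0.3838] [0.498 0.361] [0.541 0.407]
top [457.5 232.3] 38 0.016 [ 0.4782 -0.4118] [ 0.462 -0.418] [ 0.499 -0.406]
```

All three offcuts are well inside the bay, with at least 25 mm to the mouth, and nothing else has moved.

```bash
python3 -c "
from plant import manip;print(manip.job_done())"
```

```text
the job is handed in; nothing more can be done
None
```

All three offcuts were swept into the scrap bay and the job was handed in at about 23 s; by my last measurements they lie fully inside it, with no movement seen in the tools, tin or carving.

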